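# Set the polarizer ring by its lever and push in the compensator slide

## Task

Push the upright pin of the polarizer ring's lever round its arc until the pointer stands on the one long mark of the scale; then, leaving the ring there, push the compensator slide fully home into the unit by its upright end tab, and move clear. Only push: the unit must stay standing where it is (not lifted, tipped or dragged along, scale not shifted), and the small things standing round it stay where they are.

Things in the scene. Friction and masses are not known exactly. Their poses are not given: they have to be found in the camera images.
- polarizer_unit: grey unit, loose on the bench (2 kg; slides under about 10 N). Origin: on the ring's axis at bench height; x points away from the lever side, y to the slide's side, z up. Foot plate 176 (y) by 12 mm, x = -115 to 100 mm; drum 124 mm across up to z = 44; on it the aluminium polarizer ring, 110 mm across, z = 47 to 61. A dark scale plate (sector) sticks out on the lever side.
- lever_pin (a point): upright steel pin on the ring's lever: 12 mm diameter, 82 mm from the ring's axis; the point is on its centre line at z = 80 mm; the pin is free from z = 57 to its top at 101 mm. Below it the flat lever, 14 mm wide, runs out along the radius (z = 48 to 54 mm). About 1.2 N on the pin moves the ring, which stays where left.
- pointer_tip (a point): outer end of the narrow pointer at the end of the lever, 112 mm from the ring's axis, z = 48 mm
- long_mark (a point): point on the long white mark (34 by 4 mm, radial) in the middle of the scale plate, 112 mm from the ring's axis, z = 44.5 mm; the pointer is set when its tip is over it. The plate: 100 degree sector, radius 60 to 130 mm, top z = 44 mm, stiff friction fit, setting differs between runs; its other marks are short, 15 degrees apart.
- polarizer_ring (a joint): turn of the ring, rad, positive anticlockwise seen from above; at 0 the lever points along the unit's -x, at +1.57 it would point along -y. Range -1.1 to 1.1; starts near -0.95 to -0.55; the long mark lies between about -0.2 and +0.5. Stiff by friction, no spring.
- compensator_slide (a joint): travel of the slide, m: 0 = pulled out, 0.030 = fully home (its tab then meets the guide block). It moves along the unit's -y, friction about 2 N, no spring.
- slide_tab (a point): centre of the outer face of the slide's upright end tab, at z = 60 mm, 125.5 mm from the ring's axis along the unit's y when pulled out. The steel tab is 28 mm wide (along the unit's x), 6 mm thick, z = 16 to 76 mm; the face looks along the unit's +y.
- petri_c: round clear petri dish, 60 mm across, 14 high; loose bystander, origin at the centre of its underside
- immersion_oil: small brown bottle, 30 mm across, 62 high; loose bystander, origin at the centre of its underside
- coverslips: small square box, 36x36x16 mm; loose bystander, origin at the centre of its underside
- objective_10x: white egg-shaped lens, 30 mm across, 45 high; loose bystander, origin at the centre of its underside
- usb_stick: flat memory stick, 18x51x9 mm; loose bystander, origin at the centre of its underside

How it is judged:
By the outcome, as a careful person would: the job done as asked, in the order asked, and still so for the second after the job is handed in, with the robot touching nothing.
It also fails if it takes over 58 s, if anything falls off the work surface, if the arm or the gripper's body presses on something with over 40 N, if the wrist force passes 120 N, or if a joint passes its speed limit or range.

## Robot

A 6-joint arm with a two-finger parallel gripper is mounted at the origin on a cart in front of the work surface, level with it; the furniture and walls round the work are solid. World frame = base frame: x ahead of the robot, y to its left, z up, the work surface at z = 0. Lengths are in m, angles in rad, forces in N, time in s.
With the tool pointing down it reaches from about 0.325 to 0.85 m from the base axis. Payload 15.5 kg.
Tool frame: the origin (TCP) lies at the very end of the fingers, on their centre line; the grasp point (between the pads) lies grip_depth behind it (grip_depth is the distance from the TCP to the grasp point, in m); z points along the fingers, y is the direction in which the jaws open and shut (so a half turn about z gives the same grasp; the last joint's range is limited). The gripper opens to 91 mm and grips with 3 to 60 N. Pads are 32 mm wide; open, the fingers measure 118 mm over their backs; the gripper's body (76 mm by 178 mm) begins 60 mm behind the grasp point.
Start: joints at [1.05, 0.494, 1.345, -0, 1.302, -0.096], TCP at [0.258, 0.569, 0.214] pointing down, gripper open.
Joint ranges: [-2.91, 2.91], [-0.82, 2.16], [0.22, 2.67], [-1.22, 4.37], [0.12, 2.79], [-3.08, 3.08]. Speed limits (rad/s): [1.89, 1.89, 2.57, 3.01, 3.01, 3.01].

## Interface

Orientations are given as a 3x3 rotation matrix whose columns are the frame's x, y, z axes.
In Python, from bench import get_obs, grab_frame, calibration, job_done, grip_depth gives the robot as it stands. The module is installed in compiled form; this text tells all that it offers.
- The arm moves only by the tool carry_out, never from a script. Its argument "steps" is text: rows parted by semicolons, each of 4 numbers parted by spaces: the shift along the tool's x, y, z in units of 50 mm (1.0 is 50 mm), then the turn about the tool's z in units of 8 degrees (1.0 is 8 degrees). A call has exactly 10 rows; each row shifts and turns the commanded pose from where the row before left it, along the tool's axes as they then stand; what a row does not reach is not made up. A row lasts 1/10 s, in which the tool goes at most 50 mm and 8.59 degrees, less where a joint would pass 70% of its speed; a pose out of reach is approached as far as the arm can. A call is refused whole if a number of a shift passes 1 or a number of a turn 1, either way. A call with a gripper value outside its range is refused whole. "grip" is the finger opening in mm, from 0 to 91.2, set as the call begins (left out, the last holds). The fingers move at their own pace and stop on an object; the grip force is fixed at half the most. Time passes only in rows, so rows that do not move let the fingers close, or fill a call up. It gives the time, the measured TCP pose, the force and the opening at its end, in the units of the state.
- get_obs(): the state, without advancing time (a new reading comes with each control period).
- grab_frame(name): name is "scene" or "top"; returns (picture, depth): 420x560x3 uint8, red, green, blue; 420x560 float32, m along the optical axis (not along the pixel's ray), 0 where there is no reading.
- calibration(name): a dict with "camera_matrix" (3x3 intrinsics, pixels), "k1" (the pictures are not rectified: a ray, as slopes to the right and down, at radius r is drawn at 1 + k1 r^2 times it, then the intrinsics apply), "extrinsics" (4x4, takes a point from world to camera coordinates). Camera axes: x right, y down, z forward; pixel columns grow to the right and rows downward; lengths in m; the calibration is good to about 2 mm. A picture is of the moment at which its call begins. calibration takes no time and is no camera call.
- job_done(): hands the job in, once; it reports no verdict.
The state is a dict: "time": time; "q": joint angles; "qd": joint speeds; "joint_torque": joint torques, N m; "eef_pos": TCP position; "orientation": TCP orientation; "wrist_force": force on the tool from outside, world axes, zero at the start; "torque": the same for the moment, N m; "gripper_width": finger opening in m.
Only numpy, scipy, OpenCV 4.12 (cv2) and the standard library are available. Lean on these libraries where they do the work, as an engineer would, in place of code of your own. Each camera call takes 0.05 s, during which the arm holds its last target.

## Working session

There is one attempt and no reset: what is moved stays moved. The work goes in short steps, Python scripts to look and compute and a tool call to move; the robot and the scene stay as the last step left them, time stands still between calls to the robot, and variables do not carry over. Pictures are saved under pics/ and viewed, and the job is handed in when it is done.

Besides the shell and the picture viewer there is one more tool, called after ">>>" as name(argument=value, ...), one argument or row to a line, values as JSON. carry_out: Moves the arm, as the interface text tells. Its arguments: {"type":"object","properties":{"steps":{"type":"string"},"grip":{"type":"number"}},"required":["steps"]}

```bash
mkdir -p pics; python3 - <<'E'
from bench import *
import cv2,numpy as np
print(get_obs(),grip_depth)
for n in("scene","top"):
    p,d=grab_frame(n);np.savez(f"{n}0.npz",p=p,d=d)
    cv2.imwrite(f"pics/{n}0.png",p[:,:,::-1]);print(calibration(n))
E
```

```text
{'time': 0.0, 'q': array([ 1.04948622e+00,  4.94186719e-01,  1.34613289e+00, -3.63988089e-06,
        1.30248144e+00, -9.54908932e-02]), 'qd': array([ 3.78427825e-04,  8.41490789e-05,  1.14202579e-03, -6.50640465e-04,
       -7.25343427e-04,  5.78675594e-04]), 'joint_torque': array([ 3.22532796e-03, -8.78846312e+01, -3.81856728e+01,  7.06979586e-02,
        5.35650796e-02, -1.28347347e-05]), 'eef_pos': array([0.25797191, 0.56886374, 0.21333547]), 'orientation': array([[-9.10701014e-01,  4.13065738e-01, -5.98758130e-04],
       [ 4.13066157e-01,  9.10700416e-01, -1.04963000e-03],
       [ 1.11723087e-04, -1.20322583e-03, -9.99999270e-01]]), 'wrist_force': array([-0.23525179, -0.30678397,  0.59798973]), 'torque': array([0.00322304, 0.01557881, 0.03191518]), 'gripper_width': 0.0910216340598259} 0.0188
{'camera_matrix': array([[418.35367358,   0.        , 278.1606087 ],
       [  0.        , 418.35367358, 213.54828972],
       [  0.        ,   0.        ,   1.        ]]), 'k1': -0.053599952484780215, 'extrinsics': array([[ 0.80109277, -0.59811891,  0.02245325, -0.4257203 ],
       [-0.21749555, -0.32584256, -0.92006647,  0.21438417],
       [ 0.55762538,  0.73217511, -0.39111832,  0.52856238],
       [ 0.        ,  0.        ,  0.        ,  1.        ]])}
{'camera_matrix': array([[402.30204473,   0.        , 276.57574348],
       [  0.        , 402.30204473, 208.47785415],
       [  0.        ,   0.        ,   1.        ]]), 'k1': -0.038168947433860234, 'extrinsics': array([[-0.02151709, -0.99951121,  0.02267924,  0.03360973],
       [-0.99258848,  0.01864328, -0.12008556,  0.56547451],
       [ 0.11960405, -0.02509505, -0.99250446,  0.87294124],
       [ 0.        ,  0.        ,  0.        ,  1.        ]])}
```

View pics/top0.png

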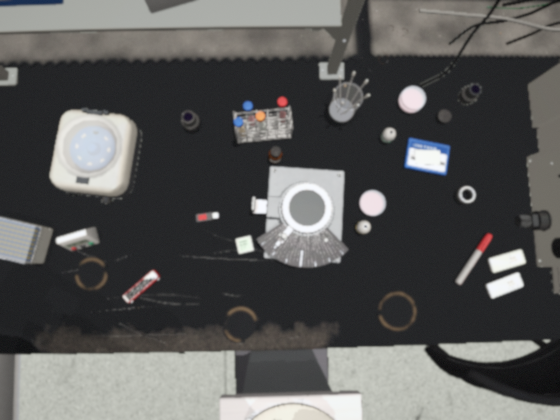

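View pics/scene0.png

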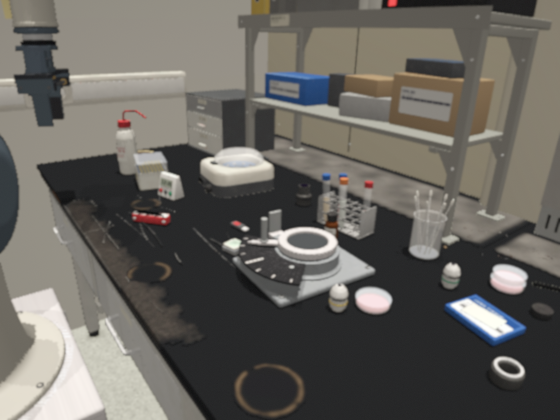

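The unit stands at about (306,210) in the top view, with the lever side towards the robot and the slide tab at (260,206). I'll zoom in on both views.

```bash
python3 - <<'E'
import cv2,numpy as np
p=np.load("top0.npz")["p"];c=p[145:285,225:395,::-1]
cv2.imwrite("pics/topz.png",cv2.resize(cv2.convertScaleAbs(c,alpha=1.3,beta=20),None,fx=4.7,fy=4.28,interpolation=cv2.INTER_CUBIC))
p=np.load("scene0.npz")["p"];c=p[195:315,220:380,::-1]
cv2.imwrite("pics/scz.png",cv2.resize(cv2.convertScaleAbs(c,alpha=1.3,beta=20),None,fx=5,fy=5,interpolation=cv2.INTER_CUBIC))
E
```

```text
(no output)
```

View pics/topz.png

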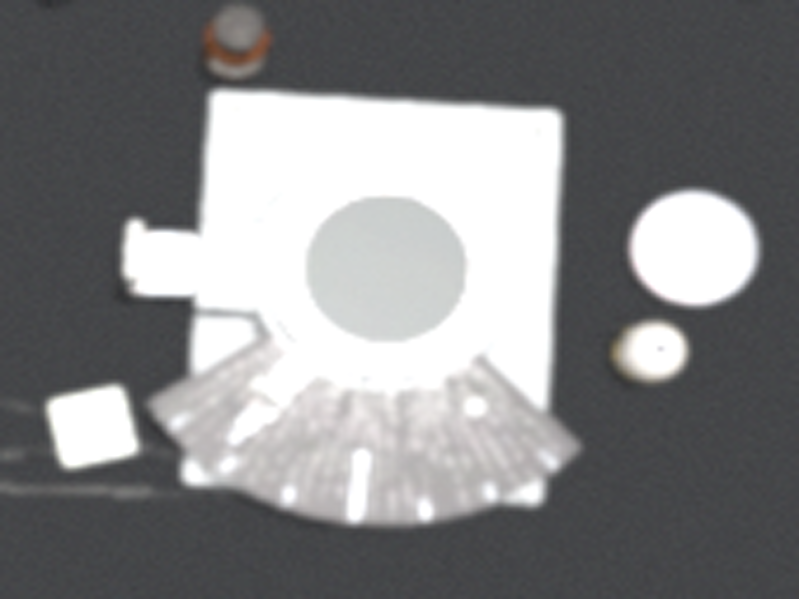

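View pics/scz.png

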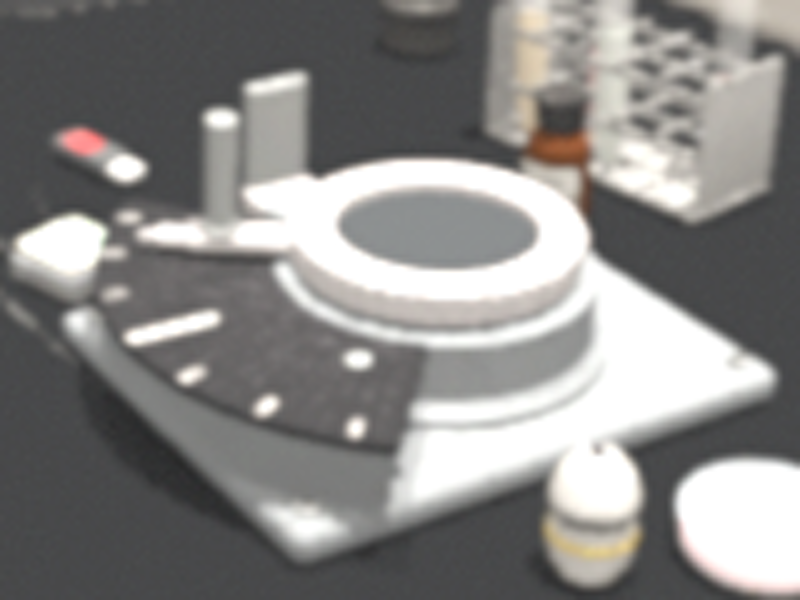

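```bash
cat > h.py <<'E'
import numpy as np,cv2
from bench import *
def cal(n):
    c=calibration(n);return c["camera_matrix"],np.array([c["k1"],0,0,0.]),c["extrinsics"]
def ray(n,uv):
    K,D,T=cal(n);uv=np.atleast_2d(np.array(uv,float))
    x=cv2.undistortPoints(uv[:,None],K,D)[:,0]
    d=np.c_[x,np.ones(len(x))]@T[:3,:3];o=-T[:3,:3].T@T[:3,3]
    return o,d
def plane(n,uv,z):
    o,d=ray(n,uv);return o+d*((z-o[2])/d[:,2])[:,None]
def proj(n,P):
    K,D,T=cal(n);r=cv2.Rodrigues(T[:3,:3])[0]
    return cv2.projectPoints(np.array(P,float).reshape(-1,3),r,T[:3,3],K,D)[0][:,0]
def tri(uv1,uv2):
    A=[];b=[]
    for n,uv in(("scene",uv1),("top",uv2)):
        o,d=ray(n,uv);d=d[0]/np.linalg.norm(d[0]);M=np.eye(3)-np.outer(d,d);A.append(M);b.append(M@o)
    P,r,_,_=np.linalg.lstsq(np.vstack(A),np.hstack(b),rcond=None);return P,np.sqrt(r.sum())
E
python3 - <<'E'
import cv2,numpy as np
p=np.load("top0.npz")["p"]
c=p[175:275,240:360]
g=cv2.cvtColor(c,cv2.COLOR_RGB2GRAY)
cv2.imwrite("pics/topg.png",cv2.resize(cv2.convertScaleAbs(g,alpha=1.0),None,fx=6,fy=6,interpolation=cv2.INTER_NEAREST))
p=np.load("scene0.npz")["p"]
c=p[205:305,235:345]
g=cv2.cvtColor(c,cv2.COLOR_RGB2GRAY)
cv2.imwrite("pics/scg.png",cv2.resize(g,None,fx=6,fy=6,interpolation=cv2.INTER_NEAREST))
E
```

```text
(no output)
```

View pics/topg.png

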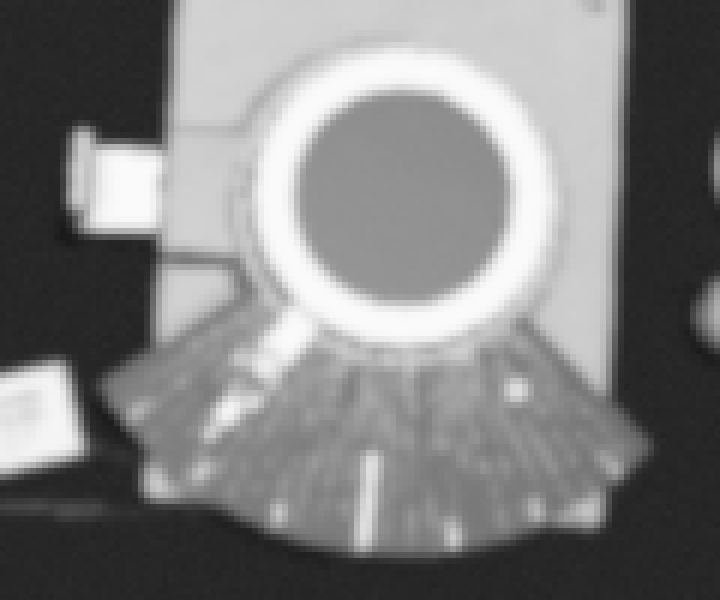

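View pics/scg.png

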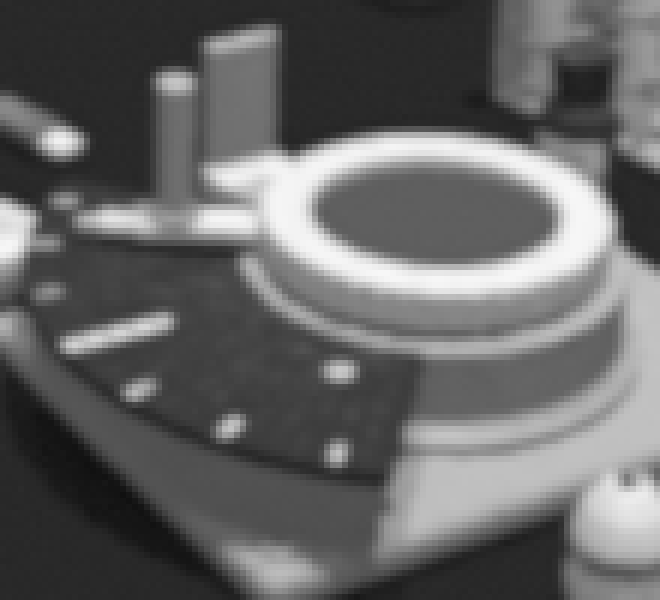

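```bash
cat > meas.py <<'E'
from h import *
def circ(P):
    A=np.c_[2*P[:,:2],np.ones(len(P))];s=np.linalg.lstsq(A,(P[:,:2]**2).sum(1),rcond=None)[0]
    return s[:2],np.sqrt(s[2]+s[0]**2+s[1]**2)
def ringc(p,n="top"):
    g=cv2.cvtColor(p,cv2.COLOR_RGB2GRAY);m=(g>228).astype(np.uint8)
    # ring: largest bright comp, opened hull
    k,l,st,_=cv2.connectedComponentsWithStats(m[180:240,275:340]);i=1+np.argmax(st[1:,4])
    mm=(l==i).astype(np.uint8);c=max(cv2.findContours(mm,0,cv2.CHAIN_APPROX_NONE)[0],key=cv2.contourArea)[:,0]+[275,180]
    P=plane(n,c,.061)
    for _ in range(6):
        o,r=circ(P);e=abs(np.hypot(*(P[:,:2]-o).T)-r);P=P[e<max(.0015,np.quantile(e,.9)*.7)] if e.max()>.0015 else P
    return o,r,len(P)
E
python3 - <<'E'
from meas import *
p=np.load("top0.npz")["p"];d=np.load("top0.npz")["d"]
o,r,k=ringc(p);print("ring",o,r,k)
g=cv2.cvtColor(p,cv2.COLOR_RGB2GRAY)
w=g[248:268,294:308].astype(int);print(w)
# mark
ys,xs=np.where(w>165);P=plane("top",np.c_[xs+294,ys+248],.0445);m=P.mean(0)
v=cv2.fitLine(P[:,:2].astype(np.float32),2,0,.01,.01).ravel()
print("mark",m,v,np.hypot(*(m[:2]-o)),"dir from centre",m[:2]-o,[np.arctan2(*(m[:2]-o)[::-1]),np.arctan2(v[1],v[0])])
# foot plate
b=(g>110).astype(np.uint8)
for row in (165,172,178,230):
    xs=np.where(b[row,255:360])[0]+255;print(row,xs.min(),xs.max(),plane("top",[[xs.min()-.5,row],[xs.max()+.5,row]],.012)[:,:2])
for col in (275,300,320,338):
    ys=np.where(b[155:280,col])[0]+155;print(col,ys.min(),plane("top",[[col,ys.min()-.5]],.012)[:,:2])
print("pintop tri",tri([235+174/6-.5,205+78/6-.5],[240+250/6-.5,175+360/6-.5]))
print("pointer tip top",plane("top",[[240+208/6-.5,175+437/6-.5]],.048))
print("pointer tip scene",plane("scene",[[235+76/6-.5,205+218/6-.5]],.048))
print("long mark scene",plane("scene",[[235+62/6-.5,205+345/6-.5],[235+172/6-.5,205+320/6-.5]],.0445))
print("pin top scene z101",plane("scene",[[235+174/6-.5,205+80/6-.5]],.101))
print("tab top corners scene",plane("scene",[[235+200/6-.5,205+42/6-.5],[235+280/6-.5,205+27/6-.5]],.076))
print("tab top top",plane("top",[[240+68/6-.5,175+130/6-.5],[240+68/6-.5,175+228/6-.5]],.076))
E
```

```text
ring [ 0.5643945  -0.04318665] 0.05315447640738473 77
[[139 139 143 143 139 137 134 138 144 143 146 152 148 151]
 [140 144 145 140 136 135 138 147 152 143 142 148 143 145]
 [143 147 147 140 140 144 159 183 184 160 144 142 136 137]
 [143 147 145 141 144 150 180 213 212 178 150 143 136 134]
 [142 145 142 141 145 152 188 222 217 180 150 146 138 137]
 [140 143 138 141 149 154 191 222 215 176 146 145 139 136]
 [144 143 137 141 149 153 190 221 212 172 143 142 136 135]
 [143 141 134 134 140 151 191 218 204 164 141 142 137 135]
 [136 133 129 133 136 153 195 217 198 157 141 142 136 133]
 [133 130 129 133 136 158 201 219 196 155 140 138 132 129]
 [137 133 135 142 142 166 208 222 195 154 141 134 128 128]
 [136 132 140 149 146 171 211 221 192 150 138 132 126 131]
 [131 128 135 144 145 175 215 219 186 145 136 133 129 136]
 [128 126 130 136 143 182 218 217 180 143 138 132 127 137]
 [126 126 125 127 142 187 221 216 176 143 139 134 128 136]
 [124 124 125 127 144 189 221 213 173 142 139 132 127 134]
 [120 121 123 125 144 188 218 205 165 138 135 129 126 130]
 [108 111 114 120 139 179 203 188 151 130 129 125 124 127]
 [ 77  82  91 100 120 150 166 151 124 114 114 113 112 115]
 [ 43  50  58  67  80  98 104  95  82  83  85  85  87  87]]
mark [ 0.45467084 -0.02850004  0.0445    ] [ 0.9897052  -0.14312083  0.45467085 -0.02850004] 0.1107022029293293 dir from centre [-0.10972366  0.0146866 ] [np.float64(3.008532693177749), np.float32(-0.14361401)]Traceback (most recent call last):
  File "<stdin>", line 13, in <module>
    return umr_minimum(a, axis, None, out, keepdims, initial, where)
ValueError: zero-size array to reduction operation minimum which has no identity
```

```bash
python3 - <<'E'
from meas import *
p=np.load("top0.npz")["p"]
g=cv2.cvtColor(p,cv2.COLOR_RGB2GRAY)
b=(g>90).astype(np.uint8)
for row in (172,178,184,225,228,265):
    xs=np.where(b[row,262:350])[0]+262;print(row,xs.min(),xs.max(),plane("top",[[xs.min()-.5,row],[xs.max()+.5,row]],.012)[:,:2].round(4).tolist())
for col in (275,300,320,338):
    ys=np.where(b[160:280,col])[0]+160;print(col,ys.min(),plane("top",[[col,ys.min()-.5]],.012)[:,:2].round(4))
print("pintop tri",tri([235+174/6-.5,205+78/6-.5],[240+250/6-.5,175+360/6-.5]))
print("pointer tip top",plane("top",[[240+208/6-.5,175+437/6-.5]],.048))
print("pointer tip scene",plane("scene",[[235+76/6-.5,205+218/6-.5]],.048))
print("long mark scene",plane("scene",[[235+62/6-.5,205+345/6-.5],[235+172/6-.5,205+320/6-.5]],.0445))
print("pin top scene z101",plane("scene",[[235+174/6-.5,205+80/6-.5]],.101))
print("tab top corners scene",plane("scene",[[235+200/6-.5,205+42/6-.5],[235+280/6-.5,205+27/6-.5]],.076))
print("tab top top",plane("top",[[240+68/6-.5,175+130/6-.5],[240+68/6-.5,175+228/6-.5]],.076))
# bystanders
print("box",plane("top",[[240+0,175+360/6],[240+85/6,175+450/6],[240+68/6,175+358/6]],.016))
print("oil",plane("top",[[225+238/4.7,145+20/4.28]],.062));print("petri",plane("top",[[225+695/4.7,145+248/4.28]],.014));print("obj",plane("top",[[225+655/4.7,145+348/4.28]],.04))
print("usb",plane("top",[[207,217]],.009))
E
```

```text
172 269 344 [[0.6547, 0.0387], [0.6518, -0.1396]]
178 268 344 [[0.6405, 0.0413], [0.6375, -0.139]]
184 268 344 [[0.6263, 0.0415], [0.6233, -0.1383]]
225 265 342 [[0.531, 0.0502], [0.5274, -0.1297]]
228 265 342 [[0.5241, 0.0503], [0.5205, -0.1294]]
265 291 320 [[0.4387, -0.0072], [0.4371, -0.0756]]
275 166 [[0.67   0.0232]]
300 167 [[ 0.6666 -0.0353]]
320 169 [[ 0.6611 -0.0822]]
338 170 [[ 0.6581 -0.1245]]
pintop tri (array([0.50437622, 0.01499876, 0.10037603]), np.float64(0.0014098292139462269))
pointer tip top [[0.47861408 0.02969678 0.048     ]]
pointer tip scene [[0.48367778 0.03789311 0.048     ]]
long mark scene [[ 0.43902553 -0.02359374  0.0445    ]
 [ 0.47438832 -0.02950458  0.0445    ]]
pin top scene z101 [[0.5035833  0.01213247 0.101     ]]
tab top corners scene [[0.56276038 0.08080539 0.076     ]
 [0.59419773 0.07628427 0.076     ]]
tab top top [[0.58867251 0.07812638 0.076     ]
 [0.55329776 0.07861446 0.076     ]]
box [[0.50893867 0.10632607 0.016     ]
 [0.47429009 0.07462607 0.016     ]
 [0.50918463 0.08054436 0.016     ]]
oil [[0.69435768 0.02217079 0.062     ]]
petri [[ 0.5771612  -0.20244811  0.014     ]]
obj [[ 0.52133681 -0.17353657  0.04      ]]
usb [[0.55225699 0.18226354 0.009     ]]
```

>>> carry_out(
  steps="-0.3 -0.25 0 0;-0.45 -0.37 0 0;-0.45 -0.37 0 0;-0.45 -0.37 0 0;-0.45 -0.37 0 0;-0.45 -0.37 0 0;-0.45 -0.37 0 0;-0.45 -0.37 0 0;-0.45 -0.37 0 0;-0.45 -0.37 0 0",
  grip=0,
)

```text
time: 1.1
eef_pos: [0.3825, 0.3152, 0.2138]
orientation: [[-0.911, 0.413, -0.0], [0.413, 0.911, -0.0], [0.0, -0.0, -1.0]]
wrist_force: [-0.1, 0.7, 0.0]
gripper_width: 0.0141
```

>>> carry_out(
  steps="-0.45 -0.37 0 0;-0.45 -0.37 0 0;-0.45 -0.37 0 0;-0.45 -0.37 0 0;-0.45 -0.37 0 0;-0.45 -0.37 0 0;-0.45 -0.37 0 0;-0.45 -0.37 0 0;-0.45 -0.37 0 0;-0.15 -0.12 0 0",
)

```text
time: 2.1
eef_pos: [0.5032, 0.0705, 0.2137]
orientation: [[-0.91, 0.415, 0.0], [0.415, 0.91, -0.0], [-0.0, -0.0, -1.0]]
wrist_force: [0.3, -0.1, -0.0]
gripper_width: 0.0006
```

>>> carry_out(
  steps="-0.25 -0.15 0 0;-0.25 -0.15 0 0;0 0 0.3 0;0 0 0.4 0;0 0 0.4 0;0 0 0.4 0;0 0 0.4 0;0 0 0.4 0;0 0 0.3 0;0 0 0.25 0",
)

```text
time: 3.1
eef_pos: [0.5189, 0.0487, 0.0704]
orientation: [[-0.911, 0.412, -0.001], [0.412, 0.911, 0.0], [0.001, -0.0, -1.0]]
wrist_force: [0.2, 0.3, 0.4]
gripper_width: 0.0001
```

```bash
cat > snap.py <<'E'
import sys
from h import *
t=sys.argv[1]
for n,(r0,r1,c0,c1) in (("top",(165,275,235,365)),("scene",(195,305,225,355))):
    p,d=grab_frame(n);np.savez(f"{n}{t}.npz",p=p,d=d)
    cv2.imwrite(f"pics/{n}{t}.png",cv2.resize(p[r0:r1,c0:c1,::-1],None,fx=5,fy=5,interpolation=cv2.INTER_CUBIC))
o=get_obs();print(o["time"],o["eef_pos"],o["wrist_force"])
E
python3 snap.py 1
```

```text
3.2 [0.51819086 0.04869605 0.07004679] [ 0.46234624 -0.3480172   1.03408726]
```

View pics/scene1.png

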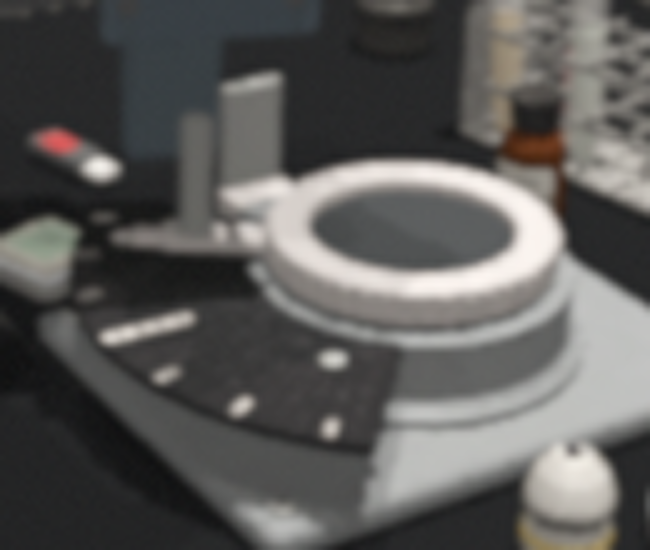

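View pics/top1.png

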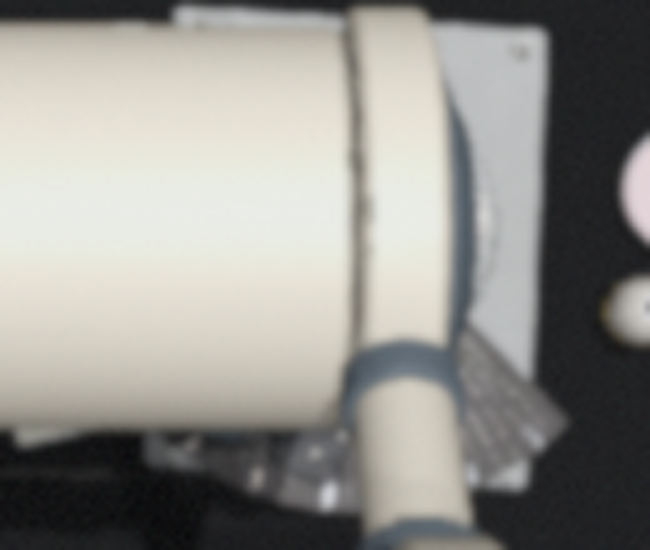

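>>> carry_out(
  steps="0 -0.06 0 0;0 -0.06 0 0;0 -0.06 0 0;0 -0.06 0 0;0 -0.06 0 0;0 -0.06 0 0;0 -0.06 0 0;0 -0.06 0 0;0 -0.06 0 0;0 -0.06 0 0",
)

```text
time: 4.2
eef_pos: [0.5063, 0.0211, 0.0714]
orientation: [[-0.911, 0.413, -0.0], [0.413, 0.911, 0.0], [0.0, 0.0, -1.0]]
wrist_force: [-0.3, 2.2, -0.1]
gripper_width: 0.0005
```

```bash
python3 snap.py 2
```

```text
4.3 [0.50625718 0.02091706 0.07138454] [-0.09422493  0.74758407  0.36552242]
```

View pics/scene2.png

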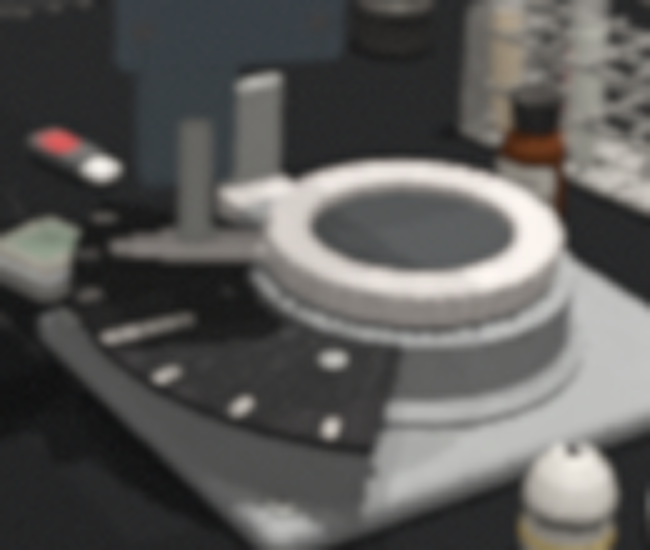

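>>> carry_out(
  steps="0 -0.06 0 0;0 -0.065 0 0;0 -0.065 0 0;0 -0.065 0 0;0 -0.065 0 0;0 -0.065 0 0;0 -0.065 0 0;0 -0.065 0 0;0 -0.065 0 0;0 0 0 0",
)

```text
time: 5.3
eef_pos: [0.4945, -0.0056, 0.0715]
orientation: [[-0.911, 0.413, 0.0], [0.413, 0.911, -0.0], [-0.0, -0.0, -1.0]]
wrist_force: [0.1, -0.0, -0.6]
gripper_width: 0.0007
```

```bash
python3 snap.py 3
```

```text
5.4 [ 0.49457011 -0.00536694  0.07145644] [ 0.68370069  1.06926508 -0.4837808 ]
```

View pics/scene3.png

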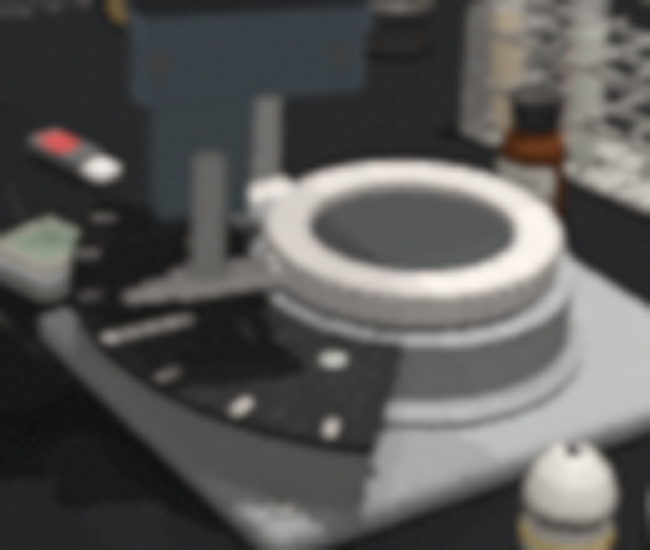

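View pics/top3.png

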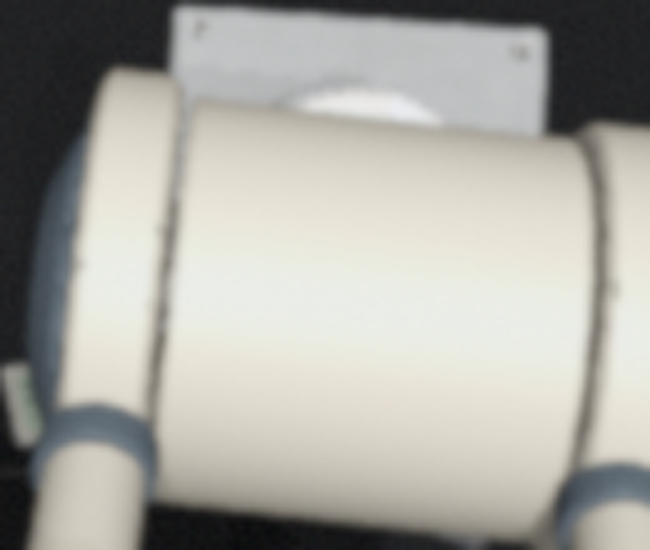

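```bash
python3 - <<'E'
from h import *
O=np.array([.5644,-.0431])
def s(px,z): 
    P=plane("scene",[[225+px[0]/5-.5,195+px[1]/5-.5]],z)[0,:2];v=P-O
    print(px,P.round(4),"r",np.hypot(*v).round(4),"a",np.arctan2(v[1],-v[0]).round(4))
s((126,298),.048);s((208,154),.101);s((105,338),.0445);s((192,319),.0445)
ty=np.array([.413,.911])
for h in(.0115,.0135,.0155):
    y=(np.array([.4945,-.0055])-O)@ty-(.006+h)
    # R*(-cos a*.413+sin a*.911)=y
    print(h,np.arcsin(y/.082)+np.arctan2(.413,.911))
E
```

```text
(126, 298) [ 0.4585 -0.0095] r 0.1111 a 0.3075
(208, 154) [ 0.4884 -0.0178] r 0.0801 a 0.3217
(105, 338) [ 0.4398 -0.0246] r 0.126 a 0.1477
(192, 319) [ 0.473  -0.0306] r 0.0922 a 0.1355
0.0115 0.27734662557117956
0.0135 0.2526376259145998
0.0155 0.22782144800965617
```

>>> carry_out(
  steps="0 -0.02 0 0;0 -0.02 0 0;0 -0.02 0 0;0 -0.02 0 0;0 -0.02 0 0;0 -0.02 0 0;0 -0.02 0 0;0 -0.02 0 0;0 -0.02 0 0;0 0 0 0",
)

```text
time: 6.4
eef_pos: [0.4907, -0.0135, 0.0714]
orientation: [[-0.911, 0.413, -0.0], [0.413, 0.911, -0.0], [0.0, -0.0, -1.0]]
wrist_force: [0.6, 0.6, -0.0]
gripper_width: 0.0003
```

```bash
python3 snap.py 4
```

```text
6.5 [ 0.49061699 -0.01344106  0.07139319] [0.86670238 0.81189085 0.53263158]
```

View pics/scene4.png

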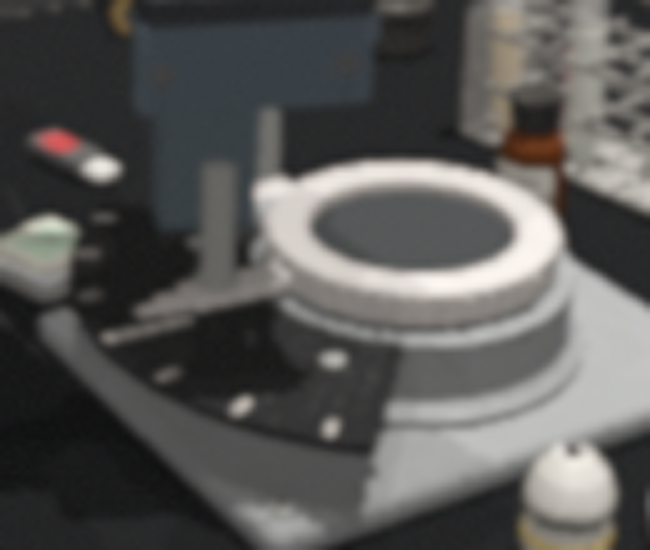

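```bash
python3 - <<'E'
from h import *
O=np.array([.5644,-.0431])
def s(px,z): 
    P=plane("scene",[[225+px[0]/5-.5,195+px[1]/5-.5]],z)[0,:2];v=P-O
    print(px,P.round(4),"r",np.hypot(*v).round(4),"a",np.arctan2(v[1],-v[0]).round(4))
s((138,312),.048);s((218,166),.101);s((105,338),.0445);s((192,319),.0445)
p=np.load("scene4.npz")["p"]
cv2.imwrite("pics/s4z.png",cv2.resize(cv2.convertScaleAbs(p[240:275,240:290,::-1],alpha=1.7),None,fx=15,fy=15,interpolation=cv2.INTER_CUBIC))
E
```

```text
(138, 312) [ 0.4564 -0.0206] r 0.1103 a 0.2049
(218, 166) [ 0.4855 -0.028 ] r 0.0804 a 0.1885
(105, 338) [ 0.4398 -0.0246] r 0.126 a 0.1477
(192, 319) [ 0.473  -0.0306] r 0.0922 a 0.1355
```

View pics/s4z.png

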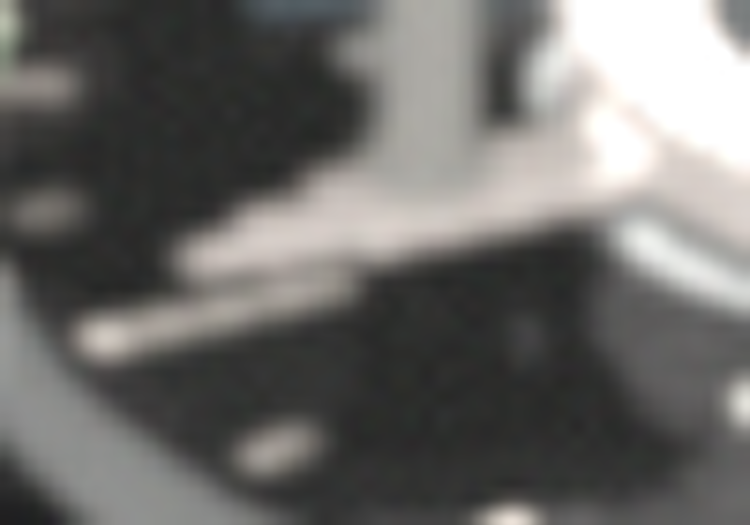

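>>> carry_out(
  steps="0 -0.01 0 0;0 -0.01 0 0;0 -0.01 0 0;0 -0.01 0 0;0 -0.01 0 0;0 -0.01 0 0;0 -0.01 0 0;0 0 0 0;0 0 0 0;0 0 0 0",
)

```text
time: 7.5
eef_pos: [0.4893, -0.0166, 0.0714]
orientation: [[-0.911, 0.413, -0.0], [0.413, 0.911, -0.0], [0.0, -0.0, -1.0]]
wrist_force: [0.8, 0.3, 0.7]
gripper_width: 0.0003
```

```bash
cat > z.py <<'E'
import sys
from h import *
t=sys.argv[1];p,d=grab_frame("scene");np.savez(f"scene{t}.npz",p=p)
cv2.imwrite(f"pics/s{t}z.png",cv2.resize(cv2.convertScaleAbs(p[235:275,240:290,::-1],alpha=1.7),None,fx=15,fy=15,interpolation=cv2.INTER_CUBIC))
E
python3 z.py 5
```

```text
(no output)
```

View pics/s5z.png

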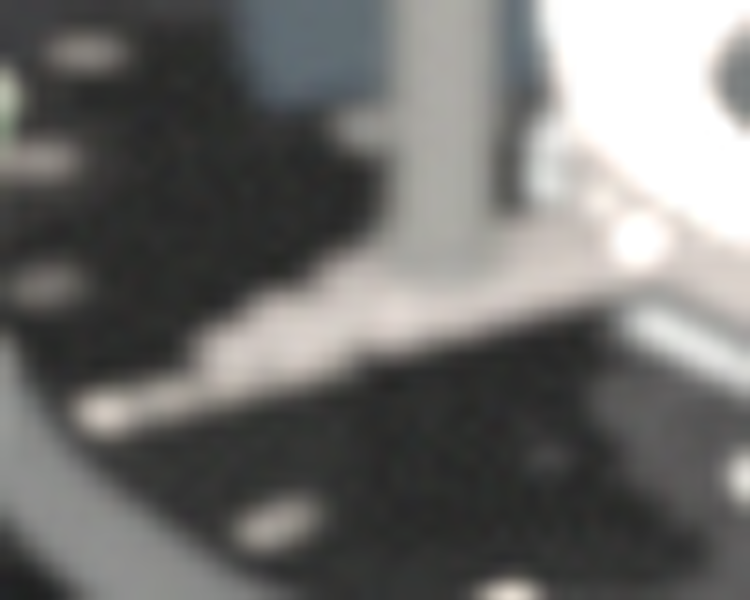

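>>> carry_out(
  steps="0 0.1 0 0;0 0.3 0 0;0 0.2 -0.4 0;0 0 -0.6 0;0 0 -0.6 0;0.1 0.2 -0.4 0;0.4 0.4 0 0;0.5 0.5 0 0;0.5 0.5 0 0;0.4 0.5 0 0",
)

```text
time: 8.55
eef_pos: [0.4575, 0.1478, 0.1715]
orientation: [[-0.911, 0.413, -0.0], [0.413, 0.911, 0.0], [0.0, -0.0, -1.0]]
wrist_force: [-0.2, 1.1, -0.0]
gripper_width: 0.0005
```

>>> carry_out(
  steps="0.6 0.5 0 0;0.6 0.5 0 0;0.6 0.5 0 0;0.6 0.5 0 0;0.6 0.5 0 0;0.6 0.5 0 0;0 0 0 0;0 0 0 0;0 0 0 0;0 0 0 0",
)

```text
time: 9.55
eef_pos: [0.3569, 0.3559, 0.1714]
orientation: [[-0.91, 0.414, -0.0], [0.414, 0.91, -0.0], [0.0, -0.0, -1.0]]
wrist_force: [-0.2, -0.2, -0.3]
gripper_width: 0.0006
```

```bash
python3 snap.py 6
```

```text
9.65 [0.35698485 0.35593729 0.17143294] [-0.16486057 -0.27556227 -0.37020887]
```

View pics/top6.png

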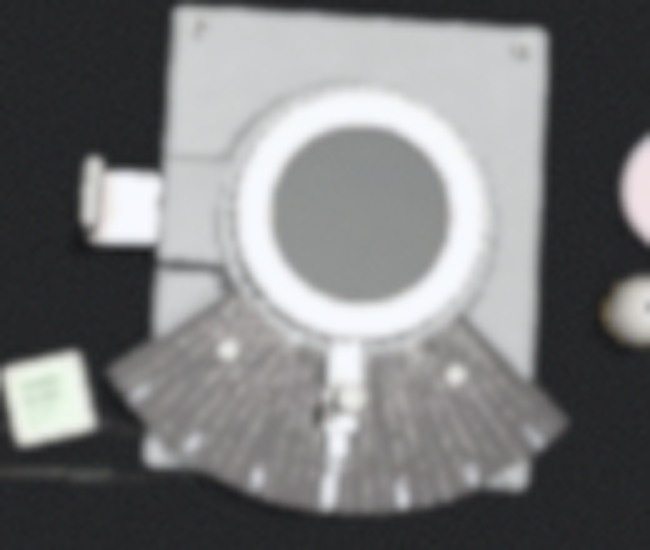

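View pics/scene6.png

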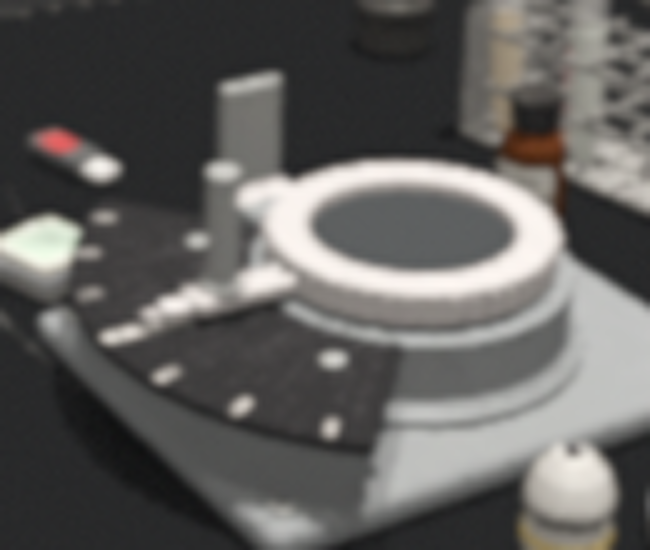

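```bash
python3 - <<'E'
from meas import *
p=np.load("top6.npz")["p"]
print(ringc(p))
p0=np.load("top0.npz")["p"]
cv2.imwrite("pics/t6z.png",np.hstack([cv2.resize(q[225:271,286:318,::-1],None,fx=12,fy=12,interpolation=cv2.INTER_CUBIC) for q in (p0,p)]))
g=cv2.cvtColor(p,cv2.COLOR_RGB2GRAY).astype(int)
np.set_printoptions(linewidth=200)
print(g[244:268,294:314])
O=np.array([.5644,-.0431])
G=g.astype(float)
for z,rows in((.0485,range(250,258)),(.0445,range(258,266)),(.051,range(234,238))):
  for r in rows:
    w=G[r,294:312]; 
    w=np.clip(w-165,0,None);c=(w*np.arange(294,312)).sum()/w.sum()
    P=plane("top",[[c,r]],z)[0,:2]-O;print(r,round(c,2),"rad",np.hypot(*P).round(4),"a",np.arctan2(P[1],-P[0]).round(4))
E
```

```text
(array([ 0.56472122, -0.04359769]), np.float64(0.05274287491787323), 134)
[[139 145 148 150 145 164 188 173 177 215 232 235 227 208 174 142 130 137 149 153]
 [140 142 148 148 134 144 165 151 164 206 228 231 223 201 166 139 127 136 153 156]
 [144 141 144 133 113 123 148 145 150 185 210 217 207 181 156 136 126 137 152 153]
 [145 145 145 124 100 118 151 161 169 188 202 202 184 163 152 137 127 134 149 150]
 [145 149 147 125 100 128 165 186 207 222 225 212 182 158 152 138 127 131 143 149]
 [144 149 147 128 115 148 190 214 231 240 240 225 188 154 147 136 126 127 136 144]
 [138 144 146 137 135 161 204 229 239 240 234 217 179 148 144 135 128 124 131 140]
 [130 138 142 145 149 155 195 228 237 231 211 184 156 145 145 138 131 126 127 131]
 [126 132 137 146 154 149 185 227 240 231 196 155 138 146 148 139 133 127 124 128]
 [129 132 135 144 149 144 183 229 243 232 195 150 137 146 150 141 133 128 124 133]
 [134 138 135 141 143 142 183 227 242 231 194 151 138 144 147 139 133 128 126 135]
 [135 136 134 138 138 143 180 221 233 221 185 150 138 140 140 134 132 131 125 133]
 [132 130 131 134 135 145 177 
[... 880 characters left out ...]
2]
 [ 44  51  58  66  79  97 105  93  83  87  92  90  86  90  93  88  86  85  82  78]]
250 302.73 rad 0.0935 a 0.1101
251 302.31 rad 0.0958 a 0.1178
252 302.1 rad 0.098 a 0.1205
253 302.11 rad 0.1002 a 0.1184
254 302.1 rad 0.1023 a 0.1166
255 302.05 rad 0.1045 a 0.1159
256 301.77 rad 0.1068 a 0.1199
257 301.57 rad 0.109 a 0.122
258 301.43 rad 0.1111 a 0.1199
259 301.06 rad 0.1134 a 0.1253
260 300.75 rad 0.1156 a 0.1294
261 300.47 rad 0.1179 a 0.1327
262 300.36 rad 0.1201 a 0.1328
263 300.29 rad 0.1223 a 0.1322
264 300.15 rad 0.1244 a 0.1328
265 300.14 rad 0.1266 a 0.1311
234 304.17 rad 0.0584 a 0.1083
235 304.27 rad 0.0606 a 0.1019
236 303.85 rad 0.0629 a 0.1138
237 303.81 rad 0.065 a 0.1125
```

View pics/t6z.png

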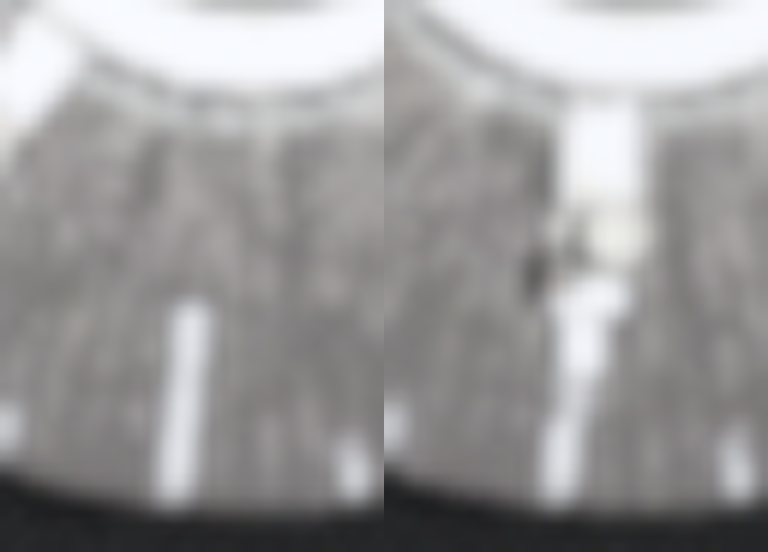

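```bash
python3 - <<'E'
from meas import *
K,D,T=cal("top");print("cam",-T[:3,:3].T@T[:3,3])
p=np.load("top6.npz")["p"];p0=np.load("top0.npz")["p"]
g=cv2.cvtColor(p,cv2.COLOR_RGB2GRAY).astype(float);g0=cv2.cvtColor(p0,cv2.COLOR_RGB2GRAY).astype(float)
O=np.array([.5645,-.0433])
def edges(g,r,a,b,th):
    w=g[r,a:b];i=np.where(w>th)[0]; l,h=i[0],i[-1]
    L=l-(w[l]-th)/(w[l]-w[l-1]);H=h+(w[h]-th)/(w[h]-w[h+1]);return a+L,a+H
def rep(name,g,rows,z,a,b,th):
    A=[]
    for r in rows:
        l,h=edges(g,r,a,b,th);P=plane("top",[[(l+h)/2,r],[l,r],[h,r]],z)[:,:2]-O
        A.append(np.arctan2(P[0,1],-P[0,0]));wd=np.hypot(*(P[1]-P[2]))
        print(name,r,round(l,2),round(h,2),"w",wd.round(4),"r",np.hypot(*P[0]).round(4),"a",A[-1].round(4))
    print(np.mean(A).round(4))
rep("mark0",g0,range(252,265),.0445,296,306,175)
rep("mark6",g,range(260,265),.0445,296,306,175)
rep("ptr6",g,range(251,256),.048,298,306,190)
rep("lever6",g,range(233,240),.054,297,311,190)
print(g[240:248,296:312].astype(int))
E
```

```text
cam [0.45759936 0.04495751 0.93354116]
mark0 252 299.64 303.17 w 0.0078 r 0.0982 a 0.1346
mark0 253 299.57 303.03 w 0.0076 r 0.1004 a 0.1345
mark0 254 299.59 302.92 w 0.0073 r 0.1026 a 0.1331
mark0 255 299.6 302.73 w 0.0069 r 0.1048 a 0.133
mark0 256 299.52 302.56 w 0.0067 r 0.107 a 0.1333
mark0 257 299.4 302.51 w 0.0069 r 0.1092 a 0.133
mark0 258 299.21 302.49 w 0.0072 r 0.1114 a 0.133
mark0 259 299.1 302.4 w 0.0073 r 0.1136 a 0.1328
mark0 260 299.0 302.27 w 0.0072 r 0.1158 a 0.1331
mark0 261 298.82 302.14 w 0.0073 r 0.118 a 0.1341
mark0 262 298.73 302.03 w 0.0073 r 0.1202 a 0.1339
mark0 263 298.69 301.95 w 0.0072 r 0.1224 a 0.1331
mark0 264 298.7 301.75 w 0.0067 r 0.1246 a 0.1329
0.1334
mark6 260 299.19 302.22 w 0.0067 r 0.1158 a 0.1317
mark6 261 298.88 302.08 w 0.007 r 0.118 a 0.134
mark6 262 298.76 302.0 w 0.0071 r 0.1202 a 0.1339
mark6 263 298.72 301.92 w 0.0071 r 0.1224 a 0.1331
mark6 264 298.73 301.73 w 0.0066 r 0.1246 a 0.1329
0.1331
ptr6 251 299.88 304.78 w 0.0108 r 0.0959 a 0.119
ptr6 252 300.12 304.15 w 0.0089 r 0.0981 a 0.1213
ptr6 253 300.15 304.11 w 0.0087 r 0.1003 a 0.
[... 310 characters left out ...]
1182
lever6 237 300.15 307.6 w 0.0163 r 0.0653 a 0.117
lever6 238 300.2 307.4 w 0.0158 r 0.0675 a 0.1166
lever6 239 300.21 307.39 w 0.0158 r 0.0697 a 0.1139
0.1198
[[148 135 124 128 179 223 237 241 242 242 233 203 166 141 137 143]
 [140 135 129 132 176 214 222 227 232 232 223 195 160 138 133 142]
 [139 140 138 146 178 197 200 212 224 226 217 193 161 136 131 140]
 [143 145 145 163 190 186 185 212 228 230 222 202 168 141 131 137]
 [148 150 145 164 188 173 177 215 232 235 227 208 174 142 130 137]
 [148 148 134 144 165 151 164 206 228 231 223 201 166 139 127 136]
 [144 133 113 123 148 145 150 185 210 217 207 181 156 136 126 137]
 [145 124 100 118 151 161 169 188 202 202 184 163 152 137 127 134]]
```

>>> carry_out(
  steps="-0.35 -0.43 0 0;-0.35 -0.43 0 0;-0.35 -0.43 0 0;-0.35 -0.43 0 0;-0.35 -0.43 0 0;-0.35 -0.43 0 0;-0.35 -0.43 0 0;-0.35 -0.43 0 0;-0.35 -0.43 0 0;-0.35 -0.43 0 0",
)

```text
time: 10.65
eef_pos: [0.4274, 0.0868, 0.1716]
orientation: [[-0.91, 0.414, 0.0], [0.414, 0.91, 0.0], [-0.0, 0.0, -1.0]]
wrist_force: [0.4, -0.2, -0.5]
gripper_width: 0.0003
```

>>> carry_out(
  steps="-0.4 -0.5 0 0;-0.4 -0.5 0 0;-0.4 -0.5 0 0;-0.4 -0.5 0 0;-0.4 -0.5 0 0;0 0 0 0;0 0 0 0;0 0 0.3 0;0 0 0.4 0;0 0 0.3 0",
)

```text
time: 11.65
eef_pos: [0.4659, -0.0658, 0.1207]
orientation: [[-0.911, 0.413, -0.001], [0.413, 0.911, 0.0], [0.001, 0.0, -1.0]]
wrist_force: [1.0, -0.5, 0.0]
gripper_width: 0.0005
```

>>> carry_out(
  steps="0 0 0.3 0;0 0 0.4 0;0 0 0.3 0;0 0 0 0;0 0.05 0 0;0 0.05 0 0;0 0.05 0 0;0 0.05 0 0;0 0 0 0;0 0 0 0",
)

```text
time: 12.65
eef_pos: [0.4708, -0.0575, 0.0716]
orientation: [[-0.911, 0.413, 0.0], [0.413, 0.911, -0.0], [-0.0, 0.0, -1.0]]
wrist_force: [0.2, 0.2, 0.2]
gripper_width: 0.0003
```

```bash
python3 snap.py 7
```

```text
12.75 [ 0.47071535 -0.0576346   0.07145286] [ 0.4846441   0.89885284 -0.44630398]
```

View pics/scene7.png

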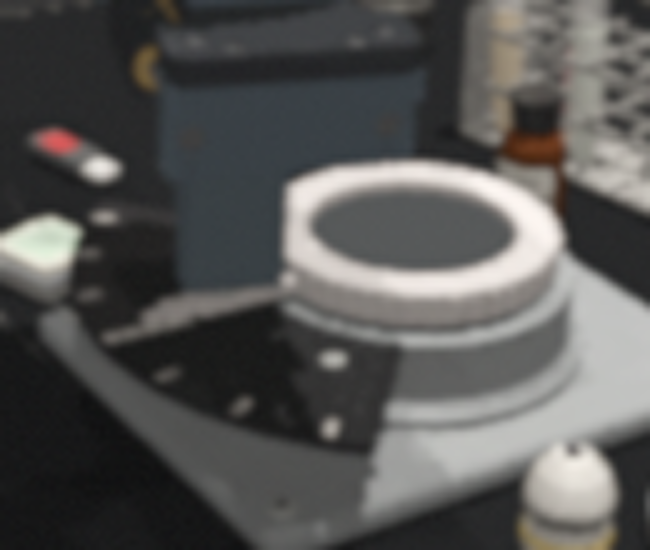

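View pics/top7.png

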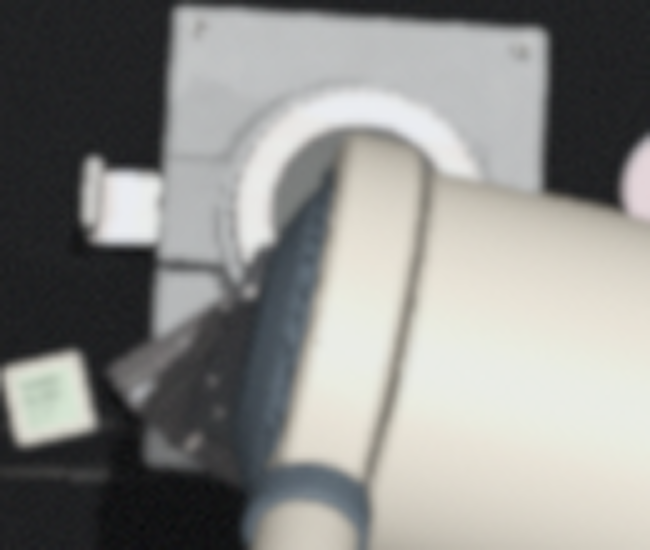

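>>> carry_out(
  steps="0 0.02 0 0;0 0.02 0 0;0 0.02 0 0;0 0.02 0 0;0 0.02 0 0;0 0.02 0 0;0 0 0 0;0 0 0 0;0 0 0 0;0 0 0 0",
)

```text
time: 13.75
eef_pos: [0.4732, -0.0521, 0.0714]
orientation: [[-0.911, 0.413, -0.0], [0.413, 0.911, -0.0], [0.0, -0.0, -1.0]]
wrist_force: [-0.3, 0.8, -0.3]
gripper_width: 0.0006
```

```bash
cat > cmp.py <<'E'
import sys
from h import *
a,b=sys.argv[1:3]
p,d=grab_frame("scene");np.savez(f"scene{b}.npz",p=p)
f=[]
for t in(a,b): f.append(cv2.cvtColor(np.load(f"scene{t}.npz")["p"],cv2.COLOR_RGB2GRAY).astype(np.float32))
for c0,c1,r0,r1,n in((252,276,250,264,"pointer"),(243,252,258,266,"mark end"),(275,345,240,260,"ring")):
    w=cv2.createHanningWindow((c1-c0,r1-r0),cv2.CV_32F)
    print(n,cv2.phaseCorrelate(f[0][r0:r1,c0:c1],f[1][r0:r1,c0:c1],w))
ims=[cv2.resize(cv2.convertScaleAbs(x[240:275,240:290],alpha=1.8),None,fx=8,fy=8,interpolation=cv2.INTER_CUBIC) for x in f]
cv2.imwrite(f"pics/c{b}.png",np.hstack(ims))
o=get_obs();print(o["eef_pos"],o["wrist_force"],(o["eef_pos"][:2]-[.4893,-.0166])@[.413,.911])
E
python3 cmp.py 7 8
```

```text
pointer ((-0.03070797058981789, 0.5802863182888176), 0.911088466975424)
mark end ((0.44575009257357134, 0.17656220308534643), 0.9441325921151373)
ring ((-0.2637947885796663, 0.03031514574189309), 0.9201263295279609)
[ 0.47323319 -0.05213915  0.07143763] [0.42091534 0.38729944 0.12700296] -0.03901176059564651
```

View pics/c8.png

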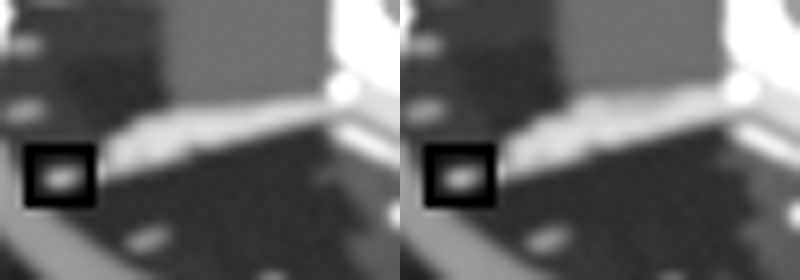

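```bash
cat > edge.py <<'E'
import sys
from h import *
b=sys.argv[1]
if len(sys.argv)>2:
    p,d=grab_frame("scene");np.savez(f"scene{b}.npz",p=p)
g=cv2.cvtColor(np.load(f"scene{b}.npz")["p"],cv2.COLOR_RGB2GRAY).astype(float)
E=[]
for c in (253,255,257,259,262,265,268,271,274):
    w=g[248:268,c];k=int(np.argmax(w[:16]));bot=w[min(k+4,19):].min();th=(w[k]+bot)/2
    j=k
    while w[j]>th:j+=1
    E.append(248+j-1+(w[j-1]-th)/(w[j-1]-w[j]))
print(np.round(E,2))
o=get_obs();print(o["eef_pos"],o["wrist_force"],(o["eef_pos"][:2]-[.4893,-.0166])@[.413,.911])
E
for i in 6 7 8; do python3 edge.py $i;done
```

```text
[262.29 260.48 259.1  257.93 257.38 256.83 256.83 256.1  254.54]
[ 0.47323319 -0.05213915  0.07143763] [0.42091534 0.38729944 0.12700296] -0.03901176059564651
[262.02 261.26 260.64 260.24 259.23 258.03 257.5  256.8  255.97]
[ 0.47323319 -0.05213915  0.07143763] [0.42091534 0.38729944 0.12700296] -0.03901176059564651
[262.02 261.29 260.66 260.21 259.28 258.04 257.5  256.87 255.97]
[ 0.47323319 -0.05213915  0.07143763] [0.42091534 0.38729944 0.12700296] -0.03901176059564651
```

>>> carry_out(
  steps="0 0.01 0 0;0 0.01 0 0;0 0 0 0;0 0 0 0;0 0 0 0;0 0 0 0;0 0 0 0;0 0 0 0;0 0 0 0;0 0 0 0",
)

```text
time: 14.8
eef_pos: [0.4737, -0.0512, 0.0714]
orientation: [[-0.911, 0.413, 0.0], [0.413, 0.911, -0.0], [-0.0, 0.0, -1.0]]
wrist_force: [0.8, -0.7, -0.0]
gripper_width: -0.0001
```

```bash
python3 edge.py 9 g
```

```text
[262.02 261.29 260.62 260.22 259.27 258.04 257.46 256.89 255.97]
[ 0.47362409 -0.05120607  0.07139177] [ 0.59506553 -0.40614421  0.37213522] -0.03800027824300857
```

>>> carry_out(
  steps="0 0.01 0 0;0 0.01 0 0;0 0 0 0;0 0 0 0;0 0 0 0;0 0 0 0;0 0 0 0;0 0 0 0;0 0 0 0;0 0 0 0",
)

```text
time: 15.85
eef_pos: [0.474, -0.0503, 0.0714]
orientation: [[-0.911, 0.413, -0.0], [0.413, 0.911, -0.0], [0.0, -0.0, -1.0]]
wrist_force: [-0.5, 0.6, -0.4]
gripper_width: 0.0006
```

```bash
python3 edge.py 10 g
```

```text
[262.   261.25 260.63 260.23 259.26 258.04 257.49 256.86 256.  ]
[ 0.47406197 -0.05031095  0.0714174 ] [0.77445226 0.39320986 0.3082823 ] -0.03700398512717161
```

>>> carry_out(
  steps="0 0.01 0 0;0 0.01 0 0;0 0 0 0;0 0 0 0;0 0 0 0;0 0 0 0;0 0 0 0;0 0 0 0;0 0 0 0;0 0 0 0",
)

```text
time: 16.9
eef_pos: [0.4745, -0.0494, 0.0714]
orientation: [[-0.911, 0.413, 0.0], [0.413, 0.911, -0.0], [-0.0, 0.0, -1.0]]
wrist_force: [-0.1, 0.4, 0.1]
gripper_width: 0.0003
```

```bash
python3 edge.py 11 g
```

```text
[262.02 261.28 260.64 260.22 259.28 258.04 257.49 256.83 255.96]
[ 0.47446066 -0.04938382  0.07141944] [-0.1587346   0.37876485 -0.21531997] -0.03599470457594881
```

>>> carry_out(
  steps="0 0.01 0 0;0 0.01 0 0;0 0.01 0 0;0 0 0 0;0 0 0 0;0 0 0 0;0 0 0 0;0 0 0 0;0 0 0 0;0 0 0 0",
)

```text
time: 17.95
eef_pos: [0.4751, -0.048, 0.0714]
orientation: [[-0.911, 0.413, 0.0], [0.413, 0.911, -0.0], [-0.0, -0.0, -1.0]]
wrist_force: [0.8, 0.2, -0.1]
gripper_width: 0.0004
```

```bash
python3 edge.py 12 g
```

```text
[262.   261.29 260.64 260.27 259.28 258.07 257.47 256.83 255.96]
[ 0.47508389 -0.04801509  0.07141175] [ 0.07068645 -0.26627496  0.10221831] -0.03449040060745608
```

>>> carry_out(
  steps="0 0.01 0 0;0 0.01 0 0;0 0.01 0 0;0 0 0 0;0 0 0 0;0 0 0 0;0 0 0 0;0 0 0 0;0 0 0 0;0 0 0 0",
)

```text
time: 19.0
eef_pos: [0.4757, -0.0467, 0.0714]
orientation: [[-0.911, 0.413, -0.0], [0.413, 0.911, -0.0], [0.0, -0.0, -1.0]]
wrist_force: [-1.4, -1.4, -0.3]
gripper_width: 0.0006
```

```bash
python3 edge.py 13 g
```

```text
[262.02 261.38 260.62 260.19 259.26 257.71 257.12 256.35 255.62]
[ 0.47568586 -0.04666658  0.07141153] [-2.26561564 -0.98973516 -0.44950178] -0.033013294312178816
```

```bash
python3 - <<'E'
from h import *
O=np.array([.5645,-.0433])
def rows(a,cols):
    u=np.array([-np.cos(a),np.sin(a)]);n=np.array([-np.sin(a),-np.cos(a)])
    P=[np.r_[O+u*r+n*.007,.05] for r in np.linspace(.05,.1,60)]
    q=proj("scene",P);i=np.argsort(q[:,0]);return np.interp(cols,q[i,0],q[i,1])
c=[265,268,271,274]
for a in(.11,.117,.124,.131,.138):print(a,rows(a,c).round(2))
E
python3 - <<'E'
import cv2,numpy as np
f=[np.load(f"scene{t}.npz")["p"][235:275,240:290,::-1] for t in("12","13")]
cv2.imwrite("pics/c13.png",np.hstack([cv2.resize(cv2.convertScaleAbs(x,alpha=1.8),None,fx=8,fy=8,interpolation=cv2.INTER_CUBIC) for x in f]))
E
```

```text
0.11 [258.03 257.24 256.45 255.67]
0.117 [257.83 257.05 256.28 255.5 ]
0.124 [257.62 256.86 256.1  255.34]
0.131 [257.42 256.68 255.93 255.19]
0.138 [257.23 256.49 255.76 255.03]
```

View pics/c13.png

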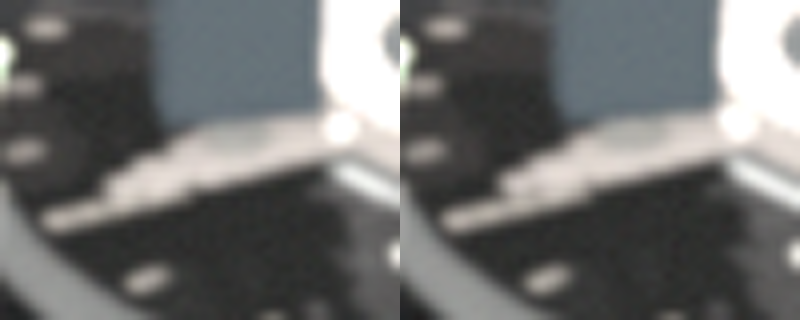

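>>> carry_out(
  steps="0 -0.05 0 0;0 -0.1 0 0;0 -0.15 0 0;0 0 -0.4 0;0 0 -0.6 0;0 0 -0.6 0;0 0 -0.4 0;0.3 0.3 0 0;0.5 0.5 0 0;0.5 0.6 0 0",
)

```text
time: 20.05
eef_pos: [0.4387, 0.0302, 0.1716]
orientation: [[-0.91, 0.415, 0.001], [0.415, 0.91, -0.0], [-0.001, 0.0, -1.0]]
wrist_force: [0.8, 0.2, -0.7]
gripper_width: 0.0004
```

>>> carry_out(
  steps="0.5 0.6 0 0;0.5 0.6 0 0;0.5 0.6 0 0;0.5 0.6 0 0;0.5 0.6 0 0;0.5 0.6 0 0;0.5 0.6 0 0;0.4 0.5 0 0;0 0 0 0;0 0 0 0",
)

```text
time: 21.05
eef_pos: [0.3586, 0.3247, 0.1713]
orientation: [[-0.911, 0.412, -0.0], [0.412, 0.911, -0.0], [-0.0, -0.0, -1.0]]
wrist_force: [-0.2, -0.6, 0.1]
gripper_width: 0.0006
```

```bash
python3 snap.py 14; cat > a.py <<'E'
import sys
from meas import *
p=np.load(f"top{sys.argv[1]}.npz")["p"];print(ringc(p))
g=cv2.cvtColor(p,cv2.COLOR_RGB2GRAY).astype(float)
O=np.array([.5645,-.0433])
def edges(g,r,a,b,th):
    w=g[r,a:b];i=np.where(w>th)[0]; l,h=i[0],i[-1]
    L=l-(w[l]-th)/(w[l]-w[l-1]);H=h+(w[h]-th)/(w[h]-w[h+1]);return a+L,a+H
def rep(name,g,rows,z,a,b,th):
    A=[]
    for r in rows:
        l,h=edges(g,r,a,b,th);P=plane("top",[[(l+h)/2,r]],z)[:,:2]-O
        A.append(np.arctan2(P[0,1],-P[0,0]))
    print(name,np.round(A,4),np.mean(A).round(4))
rep("mark",g,range(260,265),.0445,296,306,175)
rep("ptr",g,range(252,258),.05,296,306,190)
rep("lever",g,range(235,240),.054,295,310,190)
E
python3 a.py 6; python3 a.py 14
```

```text
21.15 [0.35888657 0.32384602 0.171339  ] [ 0.1096762  -0.05328094  0.03210786]
(array([ 0.56472122, -0.04359769]), np.float64(0.05274287491787323), 134)
mark [0.1317 0.134  0.1339 0.1331 0.1329] 0.1331
ptr [0.123  0.121  0.1191 0.1188 0.1215 0.1251] 0.1214
lever [0.117  0.1182 0.117  0.1166 0.1139] 0.1165
(array([ 0.56438518, -0.04340972]), np.float64(0.05245282234457183), 135)
mark [0.1322 0.1341 0.1341 0.1332 0.1333] 0.1334
ptr [0.1359 0.1367 0.1367 0.1369 0.1368 0.1338] 0.1361
lever [0.1151 0.1192 0.1241 0.1299 0.1331] 0.1243
```

View pics/top14.png

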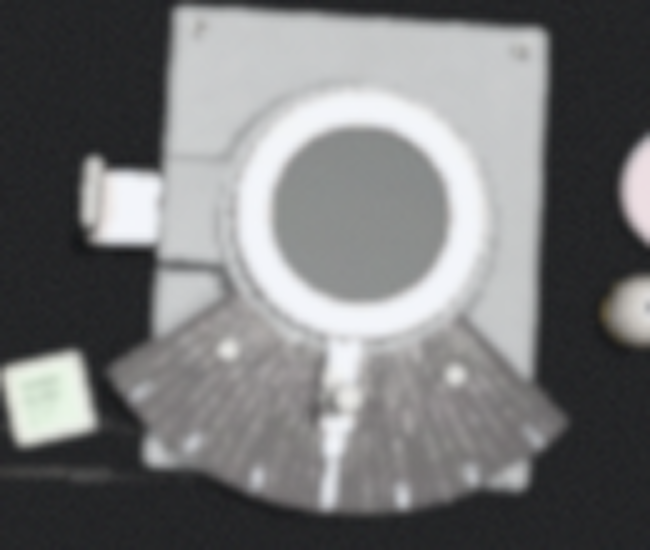

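The pointer (0.136) and the mark (0.133) now agree within about 0.3 mm, and neither the mark nor the unit has moved. The slide is next.

>>> carry_out(
  steps="-0.4 -0.15 0 0;-0.6 -0.21 0 0;-0.6 -0.21 0 0;-0.6 -0.21 0 0;-0.6 -0.21 0 0;-0.6 -0.21 0 0;-0.6 -0.21 0 0;-0.6 -0.21 0 0;-0.6 -0.21 0 0;-0.5 -0.2 0 0",
)

```text
time: 22.15
eef_pos: [0.5773, 0.1119, 0.1714]
orientation: [[-0.91, 0.415, 0.0], [0.415, 0.91, -0.0], [-0.0, -0.0, -1.0]]
wrist_force: [0.5, 1.5, -0.1]
gripper_width: 0.0004
```

>>> carry_out(
  steps="0 0 0 -0.5;0 0 0 -0.5;0 0 0 -0.5;0 0 0 -0.5;0 0 0 -0.5;0 0 0 0;0 0 0 0;0 0 0 0;0 0 0 0;0 0 0 0",
)

```text
time: 23.15
eef_pos: [0.5763, 0.1146, 0.1714]
orientation: [[-0.997, 0.077, -0.0], [0.077, 0.997, -0.0], [0.0, -0.0, -1.0]]
wrist_force: [-0.4, -0.3, -0.7]
gripper_width: 0.0004
```

>>> carry_out(
  steps="0 0 0.3 0;0 0 0.5 0;0 0 0.5 0;0 0 0.5 0;0 0 0.4 0;0 0 0.25 0;0 0 0 0;0 -0.1 0 0;0 -0.1 0 0;0 0 0 0",
)

```text
time: 24.15
eef_pos: [0.5761, 0.104, 0.0498]
orientation: [[-0.997, 0.077, 0.001], [0.077, 0.997, 0.0], [-0.001, 0.0, -1.0]]
wrist_force: [-0.6, -0.6, 1.2]
gripper_width: 0.0003
```

```bash
python3 snap.py 15
```

```text
24.25 [0.5759234  0.10445183 0.0495944 ] [ 0.00602241  1.40051447 -0.69085121]
```

View pics/scene15.png

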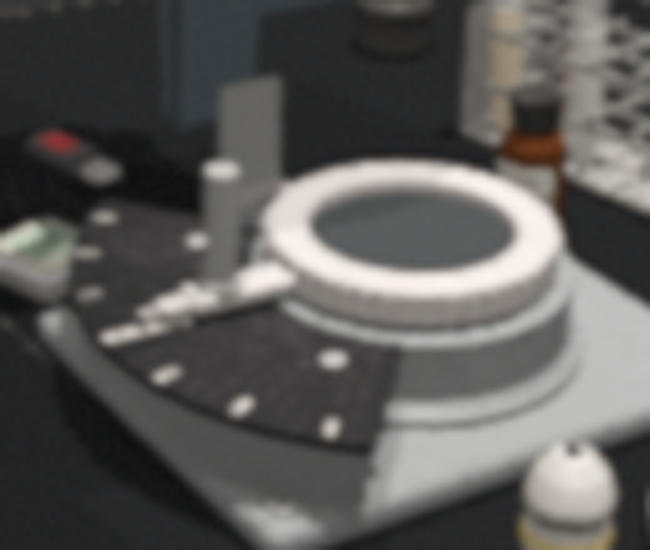

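>>> carry_out(
  steps="0 -0.04 0 0;0 -0.04 0 0;0 -0.04 0 0;0 -0.04 0 0;0 -0.04 0 0;0 -0.04 0 0;0 -0.04 0 0;0 -0.04 0 0;0 -0.04 0 0;0 -0.04 0 0",
)

```text
time: 25.25
eef_pos: [0.574, 0.0848, 0.0489]
orientation: [[-0.997, 0.077, 0.0], [0.077, 0.997, 0.0], [-0.0, 0.0, -1.0]]
wrist_force: [0.5, 1.8, 0.4]
gripper_width: 0.0002
```

>>> carry_out(
  steps="0 -0.03 0 0;0 -0.03 0 0;0 -0.03 0 0;0 -0.03 0 0;0 -0.03 0 0;0 -0.03 0 0;0 -0.03 0 0;0 -0.03 0 0;0 0 0 0;0 0 0 0",
)

```text
time: 26.25
eef_pos: [0.5732, 0.0727, 0.0489]
orientation: [[-0.997, 0.077, 0.0], [0.077, 0.997, -0.0], [-0.0, -0.0, -1.0]]
wrist_force: [0.3, -0.2, -0.2]
gripper_width: 0.0003
```

```bash
python3 snap.py 16
```

```text
26.35 [0.57326146 0.07268013 0.04896654] [ 0.13034775  0.18635787 -0.13078372]
```

View pics/scene16.png

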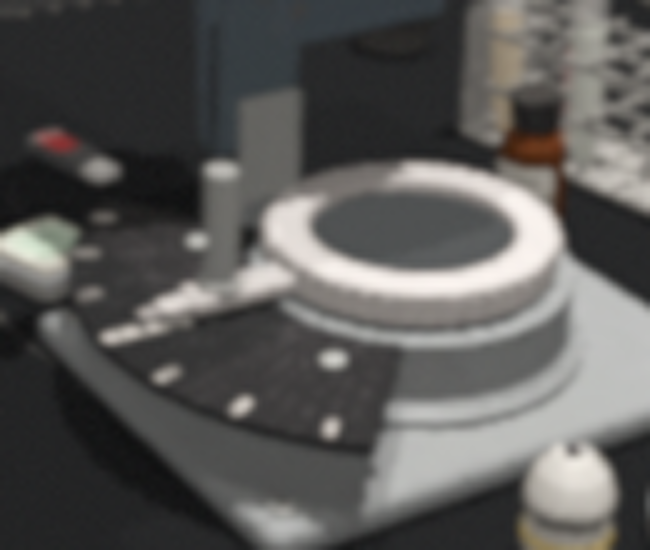

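```bash
cat > tab.py <<'E'
import sys
from h import *
# track tab's top patch against scene14 by template matching
a=cv2.cvtColor(np.load("scene14.npz")["p"],cv2.COLOR_RGB2GRAY)
P=lambda c:plane("scene",[[225+c[0]/5-.5,195+c[1]/5-.5]],.076)[0]
for c in [(219,88),(282,74),(240,99),(302,88)]:print(P(c).round(4))
O=np.array([.5645,-.0433]);y=np.array([.08,.997])
for s in (0,.01,.015,.02,.025,.03):
    q=[proj("scene",[np.r_[O+y*(.1225-s)+np.array([.997,-.08])*x,.076]])[0] for x in(-.014,.014)]
    print(s,[((v-[225,195]+.5)*5).round(0) for v in q])
E
python3 tab.py
```

```text
[0.5617 0.0776 0.076 ]
[0.5927 0.0753 0.076 ]
[0.5621 0.0634 0.076 ]
[0.5905 0.0585 0.076 ]
0 [array([213.,  87.]), array([270.,  74.])]
0.01 [array([226.,  95.]), array([283.,  82.])]
0.015 [array([232.,  99.]), array([289.,  86.])]
0.02 [array([238., 104.]), array([296.,  91.])]
0.025 [array([245., 108.]), array([302.,  95.])]
0.03 [array([251., 112.]), array([309.,  99.])]
```

>>> carry_out(
  steps="0 -0.03 0 0;0 -0.03 0 0;0 -0.03 0 0;0 -0.03 0 0;0 -0.03 0 0;0 -0.03 0 0;0 -0.03 0 0;0 -0.02 0 0;0 0 0 0;0 0 0 0",
)

```text
time: 27.35
eef_pos: [0.5725, 0.0623, 0.0491]
orientation: [[-0.997, 0.077, 0.001], [0.077, 0.997, 0.001], [-0.0, 0.001, -1.0]]
wrist_force: [0.9, 13.6, 1.0]
gripper_width: 0.0002
```

```bash
python3 snap.py 17;python3 - <<'E'
from bench import *
print(get_obs()["wrist_force"],get_obs()["joint_torque"])
E
```

```text
27.45 [0.57243274 0.0623301  0.049052  ] [ 1.63133922 12.40260672  1.28345374]
[ 1.63133922 12.40260672  1.28345374] [-7.33987838e+00 -8.57249594e+01 -2.37125641e+01 -3.26384023e+00
  4.43699174e-01 -1.87069568e-02]
```

View pics/scene17.png

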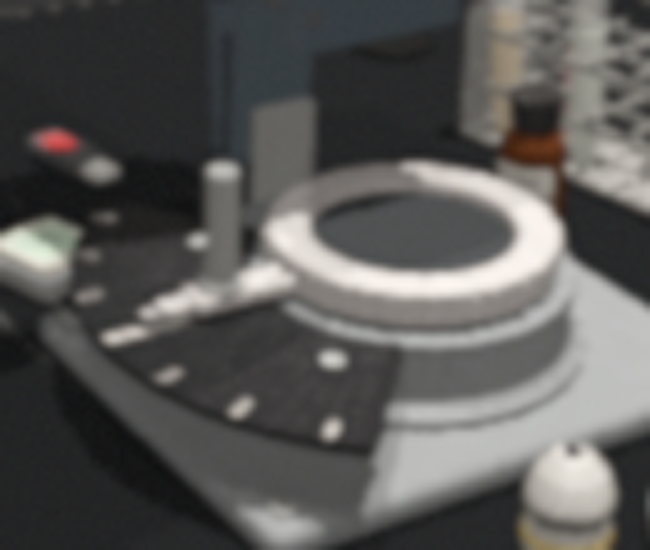

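```bash
cat > disp.py <<'E'
import sys
from h import *
a,b=sys.argv[1:3];n=sys.argv[3] if len(sys.argv)>3 else "scene"
f=[cv2.cvtColor(np.load(f"{n}{t}.npz")["p"],cv2.COLOR_RGB2GRAY).astype(np.float32) for t in(a,b)]
R={"scene":((254,296,262,288,"marks"),(300,340,275,300,"footedge"),(305,345,235,265,"ringR"),(328,350,283,310,"objective"),(323,340,210,235,"bottle"),(228,245,235,255,"box")),
"top":((268,278,163,190,"far-left corner"),(325,350,160,190,"far-right corner"),(285,330,184,232,"ring"),(310,350,232,272,"plateR"),(255,300,232,272,"plateL"),(232,256,232,256,"box"),(352,372,214,238,"obj"),(355,390,185,218,"petri"),(265,285,144,162,"bottle"),(195,222,208,226,"usb"))}[n]
for c0,c1,r0,r1,m in R:
    x,y=f[0][r0:r1,c0:c1].copy(),f[1][r0:r1,c0:c1].copy()
    print(m,np.round(cv2.phaseCorrelate(x,y,cv2.createHanningWindow((c1-c0,r1-r0),cv2.CV_32F))[0],2))
E
python3 disp.py 14 16; echo; python3 disp.py 14 17
```

```text
marks [0.51 0.42]
footedge [-0.08  0.5 ]
ringR [0.24 0.1 ]
objective [0.17 0.44]
bottle [0.13 0.41]
box [-0.76  1.14]

marks [0.39 0.79]
footedge [-0.24  0.57]
ringR [0.1  0.11]
objective [0.03 0.48]
bottle [0.11 0.46]
box [-0.11  0.19]
```

>>> carry_out(
  steps="0 0.02 0 0;0 0.08 0 0;0 0.3 0 0;0 0.4 -0.2 0;0 0 -0.6 0;0 0 -0.6 0;0 0 -0.6 0;0.3 0.3 -0.2 0;0.5 0.4 0 0;0.6 0.5 0 0",
)

```text
time: 28.45
eef_pos: [0.5092, 0.1676, 0.1589]
orientation: [[-0.997, 0.078, 0.0], [0.078, 0.997, 0.0], [-0.0, 0.0, -1.0]]
wrist_force: [-0.6, 0.6, 0.7]
gripper_width: 0.0002
```

>>> carry_out(
  steps="0.6 0.5 0 0;0.6 0.5 0 0;0.6 0.5 0 0;0.4 0.5 0 0;0.2 0.4 0 0;0 0 0 0;0 0 0 0;0 0 0 0;0 0 0 0;0 0 0 0",
)

```text
time: 29.45
eef_pos: [0.3999, 0.2948, 0.1589]
orientation: [[-0.997, 0.078, -0.0], [0.078, 0.997, -0.0], [0.0, -0.0, -1.0]]
wrist_force: [0.8, 0.7, -0.2]
gripper_width: 0.0008
```

```bash
python3 snap.py 18; python3 a.py 14;python3 a.py 18; python3 disp.py 14 18 top; python3 disp.py 14 18
```

```text
29.55 [0.39987833 0.29492034 0.15890665] [-0.15711884  0.36850268 -0.60375205]
(array([ 0.56438518, -0.04340972]), np.float64(0.05245282234457183), 135)
mark [0.1322 0.1341 0.1341 0.1332 0.1333] 0.1334
ptr [0.1359 0.1367 0.1367 0.1369 0.1368 0.1338] 0.1361
lever [0.1151 0.1192 0.1241 0.1299 0.1331] 0.1243
(array([ 0.56448524, -0.04388414]), np.float64(0.050995375400028735), 132)
mark [0.1284 0.1287 0.1288 0.129  0.1296] 0.1289
ptr [0.1273 0.128  0.1297 0.1306 0.1299 0.1331] 0.1298
lever [0.1318 0.1296 0.1269 0.1248 0.1237] 0.1274
far-left corner [0.   0.64]
far-right corner [0.85 0.18]
ring [0.61 0.14]
plateR [ 0.36 -0.1 ]
plateL [ 0.79 -0.14]
box [-0.02 -0.04]
obj [-0.04  0.21]
petri [-0.05 -0.01]
bottle [-0.23 -0.22]
usb [ 0.68 -0.09]
marks [0.37 0.88]
footedge [-0.17  0.54]
ringR [0.02 0.1 ]
objective [0.12 0.56]
bottle [0.07 0.53]
box [ 0.32 -0.21]
```

View pics/top18.png

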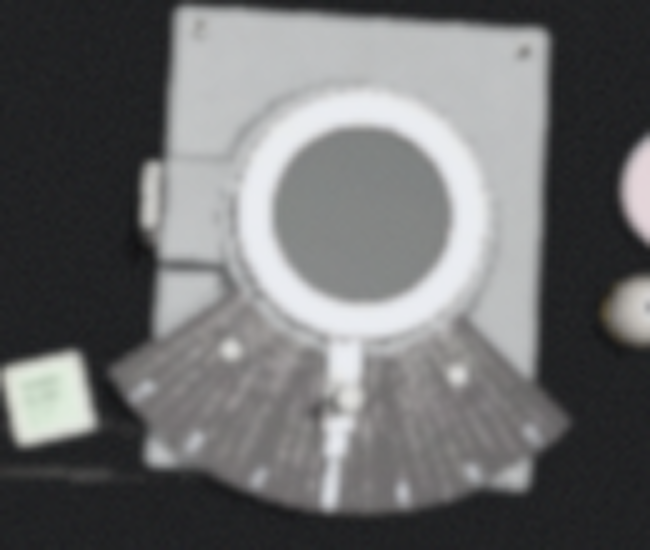

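View pics/scene18.png

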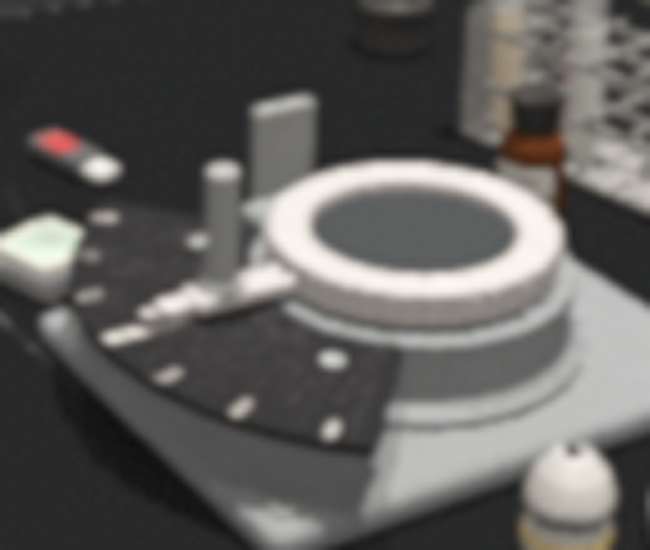

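```bash
python3 - <<'E'
from meas import *
y=np.array([.0797,.9968]);O=np.array([.5645,-.0433])
np.set_printoptions(linewidth=200)
for t in("14","18"):
    g=cv2.cvtColor(np.load(f"top{t}.npz")["p"],cv2.COLOR_RGB2GRAY).astype(int)
    print(g[194:216:2,248:275])
    A=[]
    for r in range(200,210):
        w=g[r,245:275];th=(w[:4].mean()+150)/2 if 0 else 90
        i=np.where(w>th)[0][0];c=245+i-(w[i]-th)/(w[i]-w[i-1])
        A.append([(plane("top",[[c,r]],z)[0,:2]-O)@y for z in(.076,.05)])
    print(t,np.median(A,0))
    L=[];R=[]
    for r in list(range(172,190))+list(range(218,230)):
        w=g[r,255:352];i=np.where(w>90)[0]
        l=255+i[0]-(w[i[0]]-90)/(w[i[0]]-w[i[0]-1]);h=255+i[-1]+(w[i[-1]]-90)/(w[i[-1]]-w[i[-1]+1])
        L.append((plane("top",[[l,r]],.012)[0,:2]-O)@y);R.append((plane("top",[[h,r]],.012)[0,:2]-O)@y)
    print("foot edges L,R",np.median(L[:18]),np.median(L[18:]),np.median(R[:18]),np.median(R[18:]))
    m=[]
    for c in range(280,340,4):
        w=g[160:180,c];i=np.where(w>90)[0][0];m.append((plane("top",[[c,160+i-(w[i]-90)/(w[i]-w[i-1])]],.012)[0,:2]-O)@[.9968,-.0797])
    print("far edge",np.round(m,4))
E
```

```text
[[ 38  35  35  36  35  37  39  35  35  37  37  36  35  35  37  36  37  37  50  99 154 187 200 202 203 204 204]
 [ 39  35  41  51  92 121 117  83  47  38  37  35  37  33  36  37  36  35  52 101 152 178 185 185 185 185 185]
 [ 37  39  46  90 154 192 189 148 101  88  88  88  89  83  78  73  71  68  71 118 168 192 198 198 198 198 197]
 [ 36  35  51 102 163 197 196 191 207 220 224 226 226 223 215 209 207 200 184 165 180 195 199 200 200 200 199]
 [ 37  38  63 125 182 203 191 195 220 235 242 245 245 245 244 244 244 242 228 199 189 197 201 200 200 200 199]
 [ 36  36  61 132 188 204 190 197 222 236 242 245 245 245 245 245 244 236 213 185 188 198 201 201 202 202 202]
 [ 39  34  63 136 192 203 190 201 224 235 241 245 245 245 245 245 244 234 207 185 193 200 201 202 202 202 202]
 [ 37  38  62 132 183 194 184 203 226 237 242 245 245 245 245 245 244 237 218 198 198 202 202 203 203 203 203]
 [ 35  36  38  72 110 134 171 212 233 241 245 245 245 245 245 245 244 235 211 194 197 202 203 204 204 203 203]
 [ 35  29  28  39  79 131 172 202 217 224 225 226 226 226 227 226 225 216 194 187 196 203 204 204 204
[... 1122 characters left out ...]
93 193 193 193]
 [ 34  34  33  33  36  33  32  35  36  33  32  33  32  30  65 137 185 192 168 153 175 189 193 194 194 194 194]
 [ 34  35  35  35  34  35  34  33  34  33  32  35  31  28  47  95 134 146 142 156 181 192 194 195 195 195 194]
 [ 35  36  33  34  35  35  35  34  31  32  34  32  28  22  28  47  74 104 137 165 186 193 195 195 195 195 194]
 [ 32  35  34  34  35  35  32  33  35  34  32  30  27  25  18  26  39  63 112 160 186 193 194 195 195 194 194]]
18 [0.09679582 0.09732157]
foot edges L,R 0.08830702710979987 0.08871131743274346 -0.08958410899523672 -0.08887190756161217
far edge [0.1003 0.1003 0.0999 0.0998 0.1003 0.0998 0.0996 0.0997 0.1001 0.0996 0.0995 0.0997 0.0997 0.0993 0.0992]
```

```bash
python3 - <<'E'
import numpy as np,cv2
for n,(r0,r1,c0,c1) in(("top",(205,230,190,225)),("scene",(218,235,225,252)),):
  for t in("0","14","18"):
    p=np.load(f"{n}{t}.npz")["p"][r0:r1,c0:c1].astype(int);m=(p[:,:,0]-p[:,:,1]>50)
    ys,xs=np.where(m);print(n,t,len(xs),xs.mean().round(2),ys.mean().round(2))
E
```

```text
top 0 53 11.87 11.79
top 14 52 11.92 11.73
top 18 52 11.92 11.73
scene 0 30 11.3 4.9
scene 14 30 11.3 4.9
scene 18 30 11.3 4.9
```

```bash
python3 -c "
from bench import *
job_done()"
```

```text
the job is handed in; nothing more can be done
```

The polarizer ring is set on the long mark, the slide is home against its stop, and I handed the job in at about 29.5 s with the arm clear. The one blemish is that the unit shifted about half a millimetre at the end of the slide push.

- **Ring:** I pushed the pin with the closed fingers. It went about 0.015 rad past the mark, so I nudged it back from the other side. In the last top view the pointer is at 0.130 and the mark at 0.129 rad, about 0.1 mm apart at the tip. The mark had not moved during the ring work.
- **Slide:** I pushed the tab until it met a hard stop, with the force rising to about 13 N. In the last views the tab sits against the guide block, with its outer face about 96 mm from the axis (95.5 mm is home).
    - The travel I measured was about 25–26 mm, not 30. The tab also measured about 3 mm further in than the stated 125.5 mm at the start.
    - I take the slide to be home because of the stop force and the tab's final position.
- **Unit:** The 13 N peak was above the roughly 10 N at which the unit slides. The foot plate edges suggest it moved about 0.5 mm (0 to 1 mm) along its -y, close to the limit of my measurement. It was not tipped.
- **Bystanders:** The usb stick, checked by its colour, has not moved. The box, petri dish, objective and bottle show no clear movement in the top view, though that comparison was noisy and gave false shifts of up to 0.7 px.

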